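Hang the insulated ring spanner on its peg

ROBOT

A 6-joint arm with a two-finger parallel gripper is mounted at the origin on a cart in front of the work surface, level with it; the furniture and walls round the work are solid. World frame = base frame: x ahead of the robot, y to its left, z up, the work surface at z = 0. Lengths are in m, angles in rad, forces in N, time in s.
With the tool pointing down it reaches from about 0.375 to 0.9 m from the base axis. Payload 3.1 kg.
Tool frame: the origin (TCP) lies on the centre line of the jaws, within the pads' length; the fingertips stand 22 mm ahead of it and the grasp point (between the pads) lies 3 mm ahead of it; z points along the fingers, y is the line along which they close (so a half turn about z gives the same grasp; the last joint's range is limited). The gripper opens to 85 mm and grips with 20 to 120 N. Pads are 22 mm wide; open, the fingers measure 114 mm over their backs; the gripper's body (76 mm by 85 mm) begins 54 mm behind the grasp point. The pads swing forward as they close: fully open they stand 13 mm farther back than shut.
Start: joints at [-1.45, 0.527, 1.433, -0, 1.181, -0.178], TCP at [0.184, -0.597, 0.253] pointing down, gripper open.
Joint ranges: [-3.08, 3.08], [-0.75, 2.2], [0.22, 2.44], [-1.43, 4.57], [0, 2.65], [-2.85, 2.85]. Speed limits (rad/s): [2.79, 2.79, 3.14, 3.14, 3.14, 3.14].

INTERFACE

Orientations are given as a unit quaternion [x, y, z, w].
In Python, from station import manip gives the robot as it stands.
- The arm moves only by the shell command python3 drive.py 'ROWS' [FORCE]. ROWS is rows parted by semicolons, their numbers by spaces, 1 to 20 of them, each of 5 numbers: dx, dy, dz in m, then a turn about the tool's z in rad, then the opening from 0.0 (shut) to 1.0 (fully open); each row is the pose to reach, as a shift and turn from the pose commanded when the command began, along the tool's axes at that moment; what a row does not reach only later rows make up. A row lasts 1/10 s, in which the tool goes at most 0.05 m and 0.15 rad, less where a joint would pass 70% of its speed; a pose out of reach is approached as far as the arm can. The fingers move at their own pace and stop on an object; FORCE is the grip in N (left out, the last holds). Time passes only in rows, so rows that do not move let the fingers close. It prints the time, the measured TCP pose, the force, the opening and the grip force at its end.
- manip.sense(): the state, without advancing time (a new reading comes with each control period).
- manip.snapshot(name): name is "scene" or "top" or "wrist"; returns a dict with "pixels" (420x560x3 uint8, red, green, blue), "range_z" (420x560 float32, m along the optical axis (not along the pixel's ray), 0 where there is no reading), "fov_y" (degrees; the focal length in pixels is half the picture's height over the tangent of half this angle, whatever the lens; pixels are square), "cx", "cy" (the principal point, pixels), "k1" (the pictures are not rectified: a ray, as slopes to the right and down, at radius r is drawn at 1 + k1 r^2 times it, then the intrinsics apply), "R" (3x3) and "t" (3): a world point X has camera coordinates R X + t; the wrist camera has in their place "hand_eye" (4x4, takes a point from camera to tool coordinates, whose origin is the TCP and whose axes are the flange's). Camera axes: x right, y down, z forward; pixel columns grow to the right and rows downward; lengths in m; the calibration is good to about 2 mm. A picture is of the moment at which its call begins: read the wrist's pose just before it.
- manip.sign_off(): hands the job in; it is judged then, once.
The state is a dict: "t": time; "q": joint angles; "qd": joint speeds; "tau": joint torques, N m; "tcp_pos": TCP position; "tool_rot": TCP orientation; "force": force on the tool from outside, world axes, zero at the start; "ft_torque": the same for the moment, N m; "finger_gap": opening from 0.0 (shut) to 1.0 (fully open); "gripper_force": force on a finger pad.
Only numpy, scipy, OpenCV 4.12 (cv2) and the standard library are available. Lean on these libraries where they do the work, as an engineer would, in place of code of your own. Each camera call takes 0.05 s, during which the arm holds its last target. There are 200 camera calls.

TASK

Pick up the red-handled ring spanner from the bench and hang it by its ring on the yellow peg of the sloping tool stand: the peg through the ring, the spanner pushed down flat against the panel with its handle pointing down the slope, and let go. The peg can be clamped anywhere along its short slot, so look or feel for it; ease the ring on gently without ramming the peg or the panel, and leave the other things on the bench alone.

Things in the scene. Friction and masses are not known exactly. Their poses are not given: they have to be found in the camera images.
- spanner: Loose ring spanner lying flat on the bench, 199 mm long, 12 mm thick, same from both faces, 0.2 kg. Red grip 20 mm wide, from 90 mm behind to 35 mm ahead of the origin; 26 mm wide collar at 34-40 mm; ring 48 mm outside, 21 mm inside, 10 thick. Origin: underside, mid-width, 10 mm off the centre of mass, good to grip across the 20 mm. x axis: handle to ring; z: across the flat, up.
- ring (a point): Centre of the spanner's ring hole: 85 mm ahead of the spanner's origin on its x axis and 6 mm above the underside (half the thickness).
- handle_end (a point): Free end of the spanner's red grip: 90 mm behind the spanner's origin, 6 mm above the underside.
- panel: Sloping grey face of the fixed tool stand, rising away from the robot at 30 degrees from level. x axis: up the slope; y: level, to the left; z: out of the face, leaning 30 degrees from vertical toward the robot. Origin: on the face, mid-slot, 130 mm above the bench. The face spans x -205 to +50 mm, y -85 to +130 mm. Nothing stands above it.
- slot (a point): Middle of the yellow peg's slot, the same point as the panel's origin. The peg stands square to the face at panel x = 0, radius 8 mm, 32 mm tall, tip edge rounded over the last 3 mm. It is clamped at an unknown panel y between -13 and +13 mm, which no pose here measures; it does not shift under gentle pressure.
- small_spanner (a point): Foot of a thin steel peg, 26 mm tall, on the panel at y = +92 mm, where a small blue-handled spanner hangs, a fixed part of the panel, 9 mm thick, from panel y = 79 to 105 mm and x = -118 to +11 mm. Not part of the job.
- tester: Slim screwdriver with a pale yellow handle lying on the bench, 135 x 18 x 17 mm; origin under its centre. Not to be moved.
- driver: Red-handled screwdriver lying on the bench, 170 x 27 x 26 mm; origin under its centre. Not to be moved.
- solder: Blue solder reel standing on the bench, 58 mm across, 38 mm high; origin under its centre. Not to be moved.
- case_corner (a point): Top corner, nearest the robot and to its left, of the big fixed orange case, 195 mm high, which stands right of the work: from this point it reaches 300 mm away from the robot and 215 mm to the right. Keep the arm and gripper clear of it.

How it is judged:
By the outcome, as a careful person would: the job done as asked, in the order asked, and still so for the second after the job is handed in, with the robot touching nothing.
It also fails if it takes over 61 s, if anything falls off the work surface, if the arm or the gripper's body presses on something with over 40 N, if the wrist force passes 120 N, or if a joint passes its speed limit or range.

## Working session

There is one attempt and no reset: what is moved stays moved. The work goes in short steps, Python scripts to look and compute and a shell command to move; the robot and the scene stay as the last step left them, time stands still between calls to the robot, and variables do not carry over. Pictures are saved under pics/ and viewed, at most 10 in all, crops included, and the job is handed in when it is done.

```bash
ls; mkdir -p pics; python3 - <<'E'
from station import manip
import cv2,numpy as np
s=manip.sense();print(s)
for n in("scene","top"):
    d=manip.snapshot(n);np.savez(f"pics/{n}0.npz",**d)
    cv2.imwrite(f"pics/{n}0.png",d["pixels"][:,:,::-1]);print(n,{k:v for k,v in d.items() if k not in("pixels","range_z")})
E
```

```text
drive.py
pics
station.py
{'t': 0.0, 'q': array([-1.45052889e+00,  5.28457005e-01,  1.43394241e+00,  3.83880699e-06,
        1.18140031e+00, -1.78463658e-01]), 'qd': array([-0.00143704,  0.00028631, -0.00112194,  0.00281363,  0.00018441,
       -0.00033708]), 'tau': array([-1.27840678e-03, -4.42358816e+01, -1.78024703e+01, -3.83382358e-04,
        8.50308716e-03, -1.89405893e-05]), 'tcp_pos': array([ 0.18390907, -0.59660778,  0.25232645]), 'tool_rot': array([ 9.88865197e-01,  1.48809963e-01,  3.38804725e-05, -1.10301846e-03]), 'force': array([ 0.91968504, -0.41366269, -0.49726106]), 'ft_torque': array([-0.02309363,  0.00204663, -0.00191797]), 'gripper_force': 0.0, 'finger_gap': 1.0009900752915484}
scene {'fov_y': 44.961896316859495, 'cx': 273.7128694383214, 'cy': 210.57547529870132, 'k1': 0.04659176623209762, 'R': array([[-0.45028802, -0.89284382,  0.00840239],
       [-0.47542944,  0.2317867 , -0.84867059],
       [ 0.75578273, -0.38614095, -0.52885502]]), 't': array([0.22498762, 0.38677645, 0.85515425])}
top {'fov_y': 53.41547331630528, 'cx': 279.71699719350784, 'cy': 208.94707712856754, 'k1': -0.10675517190549937, 'R': array([[-0.01933481, -0.99980032, -0.0050491 ],
       [-0.99377748,  0.0197719 , -0.10961473],
       [ 0.10969267,  0.0028983 , -0.99396133]]), 't': array([-0.03055647,  0.58178498,  1.08549596])}
```

View pics/top0.png

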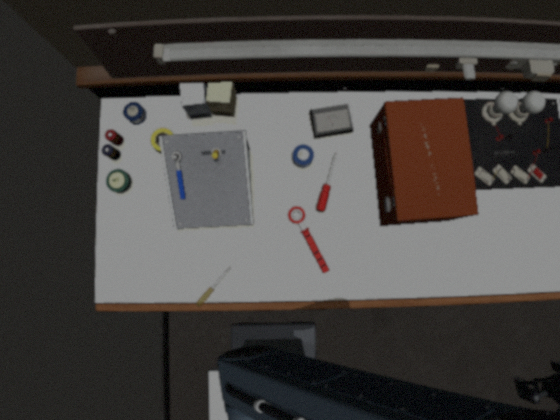

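View pics/scene0.png

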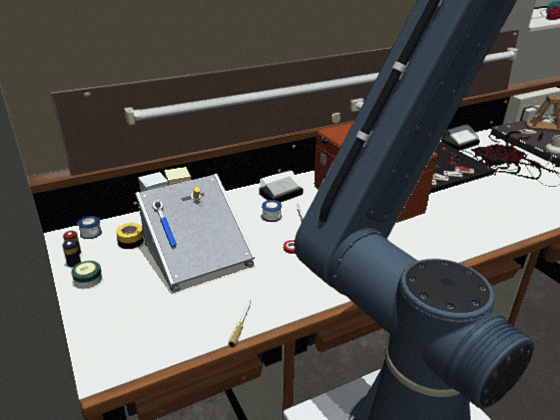

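The top view shows the ring at about (297,214) and the handle end at (325,271). The yellow peg is at (215,155), with the panel spanning roughly (162–253, 130–228). The driver is at (322,200) and the case is on the right. The scene view shows the peg tip at (197,190), and the arm hides the spanner.

```bash
cat > h.py <<'E'
import numpy as np,cv2
from scipy.spatial.transform import Rotation as Rn
def load(f): return dict(np.load(f))
def rays(d,uv):
    f=210/np.tan(np.radians(float(d["fov_y"]))/2)
    p=(np.atleast_2d(uv)-[d["cx"],d["cy"]])/f; x=p.copy()
    for _ in range(20): x=p/(1+d["k1"]*(x**2).sum(1,keepdims=True))
    return np.c_[x,np.ones(len(x))]
def RT(d,s=None):  # camera->world rotation, origin
    if "R" in d: return d["R"].T,-d["R"].T@d["t"]
    A=Rn.from_quat(s["tool_rot"]).as_matrix();H=d["hand_eye"]
    return A@H[:3,:3],A@H[:3,3]+s["tcp_pos"]
def plane(d,uv,n,c,s=None): # intersect n.X=c
    M,o=RT(d,s);r=rays(d,uv)@M.T;n=np.array(n,float)
    return o+r*((c-o@n)/(r@n))[:,None]
def cloud(d,mask,s=None):
    v,u=np.nonzero(mask&(d["range_z"]>0));M,o=RT(d,s)
    return o+(rays(d,np.c_[u,v].astype(float))*d["range_z"][v,u][:,None])@M.T
def hsv(d): return cv2.cvtColor(d["pixels"],cv2.COLOR_RGB2HSV)
def red(d):
    h=hsv(d);return (((h[...,0]<8)|(h[...,0]>172))&(h[...,1]>150)&(h[...,2]>60))
def blobs(m,amin=8):
    n,l,st,c=cv2.connectedComponentsWithStats(m.astype(np.uint8));return [(i,st[i].tolist(),c[i].round(1),l==i) for i in range(1,n) if st[i,4]>=amin]
E
python3 - <<'E'
from h import *
d=load("pics/top0.npz")
print("red");[print(b[1],b[2],plane(d,b[2],[0,0,1],.006).round(4)) for b in blobs(red(d))]
h=hsv(d);y=(h[...,0]>18)&(h[...,0]<35)&(h[...,1]>110)&(h[...,2]>60)
for n in("top","scene"):
    e=load(f"pics/{n}0.npz");h=hsv(e);y=(h[...,0]>18)&(h[...,0]<35)&(h[...,1]>110)&(h[...,2]>80)
    print(n);[print(b[1],b[2],np.median(cloud(e,b[3]),0).round(4)) for b in blobs(y)]
# panel plane
m=np.zeros((420,560),bool);m[170:220,195:240]=1
P=cloud(d,m);c=P.mean(0);w=np.linalg.svd(P-c)[2];n=w[2]*np.sign(w[2][2]);print("panel n",n,np.degrees(np.arccos(n[2])),"c",c,np.std((P-c)@n))
print("yaw of slope",np.degrees(np.arctan2(-n[1],-n[0])))
Z=cloud(d,d["range_z"]>0)
m=np.zeros((420,560),bool);m[250:290,110:190]=1;print("bench z",np.median(cloud(d,m)[:,2]))
# gray panel edges: corners by clicks
h=hsv(d)
E
```

```text
red
[108, 131, 8, 9, 28] [112.3 135.9] [[0.8037 0.433  0.006 ]]
[534, 169, 8, 9, 39] [537.5 172.7] [[ 0.6745 -0.7887  0.006 ]]
[317, 185, 13, 26, 170] [323. 198.] [[ 0.6118 -0.1614  0.006 ]]
[303, 230, 25, 42, 222] [315.1 250.6] [[ 0.4683 -0.1357  0.006 ]]
top
[152, 129, 20, 22, 122] [158.4 136.8] [0.7946 0.2918 0.0379]
[212, 151, 6, 8, 36] [215.1 154.4] [0.7037 0.1119 0.1562]
[197, 302, 6, 3, 8] [199.6 302.9] [0.3341 0.1769 0.0171]
scene
[194, 187, 6, 11, 47] [196.1 191.7] [0.7003 0.1163 0.1518]
[117, 223, 26, 20, 284] [128.8 233.5] [0.7609 0.284  0.0364]
[64, 250, 12, 4, 32] [ 69.2 251.3] [0.7353 0.429  0.0455]
[233, 326, 9, 17, 54] [236.8 333.6] [0.3403 0.1655 0.0138]
panel n [-0.50884903 -0.01855069  0.86065588] 30.609695171504548 c [0.61701328 0.12012784 0.07241969] 0.0019091564631054882
yaw of slope 2.0878608429821486
bench z -0.0003418339192872155
```

```bash
python3 - <<'E'
from h import *
d=load("pics/top0.npz");e=load("pics/scene0.npz")
a=cv2.resize(d["pixels"][115:285,155:345],None,fx=4,fy=3.5*1,interpolation=cv2.INTER_CUBIC)[:,:,::-1]
cv2.imwrite("pics/c1.png",np.clip(a[:600]*1.6,0,255).astype(np.uint8))
E
```

```text
(no output)
```

View pics/c1.png

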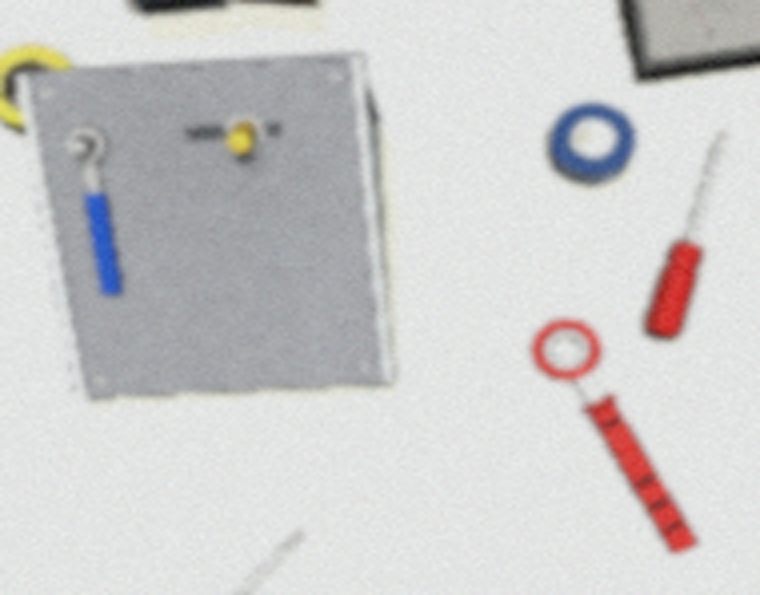

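The enlarged crop shows the ring centre near original pixel (296.5,215), and the handle runs down to the lower right. The peg tip is at (215,154), to the right of mid-slot (about −y). The small spanner is left of the peg.

```bash
python3 - <<'E'
from h import *
d=load("pics/top0.npz");h=hsv(d)
m=((h[...,0]<10)|(h[...,0]>170))&(h[...,1]>70)&(h[...,2]>50)
bb=blobs(m,20);[print(b[1],b[2]) for b in bb if 280<b[2][0]<345 and 140<b[2][1]<290]
for b in bb:
    if 310<b[2][0]<320 and 240<b[2][1]<260:
        v,u=np.nonzero(b[3]);P=plane(d,np.c_[u,v].astype(float),[0,0,1],.009)
    if 290<b[2][0]<302 and 205<b[2][1]<225:
        v,u=np.nonzero(b[3]);Q=plane(d,np.c_[u,v].astype(float),[0,0,1],.009)
c=P.mean(0);w=np.linalg.svd(P-c)[2][0];w*=np.sign(w[0]);t=(P-c)@w
r=(Q.min(0)+Q.max(0))/2
hd=r-c;L=np.linalg.norm(hd);hd/=L
print("grip c",c,"dir",w,np.degrees(np.arctan2(w[1],w[0])),"ext",t.min(),t.max())
print("ring",r,"dir c->ring",np.degrees(np.arctan2(hd[1],hd[0])),L,"size",np.ptp(Q,0))
print("origin",r-hd*.085)
E
```

```text
[316, 184, 14, 28, 228] [323.  197.7]
[288, 206, 17, 18, 121] [296.  214.6]
[302, 228, 27, 45, 334] [315.  250.3]
grip c [ 0.46921655 -0.1351497   0.009     ] dir [ 8.98484606e-01  4.39005026e-01 -3.57659674e-17] 26.04041511339562 ext -0.0642264797851636 0.06357820757669105
ring [ 0.56750223 -0.08606163  0.009     ] dir c->ring 26.539502836924083 0.10986224920671984 size [0.0466386  0.04391431 0.        ]
origin [ 0.49145897 -0.12404088  0.009     ]
```

```bash
cat >> h.py <<'E'
def shift(s,target):
    return Rn.from_quat(s["tool_rot"]).as_matrix().T@(np.array(target)-s["tcp_pos"])
def yaw(s):
    x=Rn.from_quat(s["tool_rot"]).as_matrix()[:,0];return np.degrees(np.arctan2(x[1],x[0]))
E
python3 - <<'E'
from h import *
from station import manip
s=manip.sense();print(shift(s,[.487,-.1265,.22]),yaw(s))
d=load("pics/top0.npz");print(plane(d,[[384,222],[374,108]],[0,0,1],.195))
E
```

```text
[ 0.42801379 -0.3600717   0.03327976] 17.11958769817593
[[ 0.52827503 -0.28049991  0.195     ]
 [ 0.79957228 -0.27078199  0.195     ]]
```

```bash
python3 drive.py '0.04 -0.033 0 -0.03 1;0.08 -0.065 0 -0.06 1;0.12 -0.1 0 -0.09 1;0.155 -0.13 0 -0.12 1;0.19 -0.16 0 -0.163 1;0.23 -0.19 0 -0.163 1;0.265 -0.22 0 -0.163 1;0.3 -0.25 0 -0.163 1;0.335 -0.285 0.01 -0.163 1;0.37 -0.32 0.02 -0.163 1;0.4 -0.345 0.03 -0.163 1;0.428 -0.36 0.033 -0.163 1;0.428 -0.36 0.033 -0.163 1;0.428 -0.36 0.033 -0.163 1;0.428 -0.36 0.033 -0.163 1' 30
python3 - <<'E'
from h import *
from station import manip
s=manip.sense();d=manip.snapshot("wrist");np.savez("pics/w1.npz",**d,**{"tool_rot":s["tool_rot"],"tcp_pos":s["tcp_pos"]})
cv2.imwrite("pics/w1.png",d["pixels"][:,:,::-1]);print(d["hand_eye"].round(3),d["fov_y"],yaw(s))
E
```

```text
t: 1.6
tcp_pos: [0.4865, -0.1278, 0.2202]
tool_rot: [0.974, 0.229, -0.0, -0.0]
force: [0.2, -0.3, -0.7]
finger_gap: 1.0
gripper_force: 0.0
[[ 0.001 -0.956 -0.294  0.076]
 [ 1.     0.001 -0.     0.001]
 [ 0.    -0.294  0.956 -0.121]
 [ 0.     0.     0.     1.   ]] 62.04984799657923 26.42043192149631
```

View pics/w1.png

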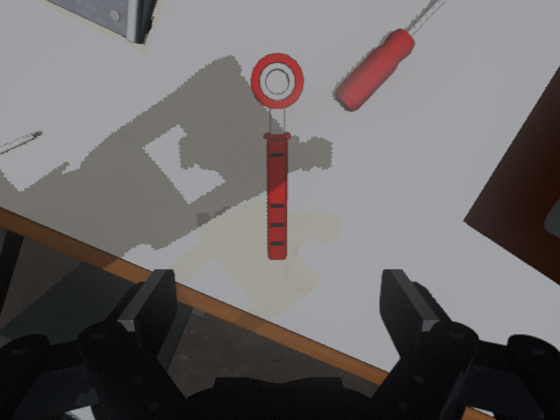

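The wrist view shows the ring centre at (277,81) and the handle end at (277,259). The spanner is nearly vertical in the image and centred between the fingers.

```bash
python3 - <<'E'
from h import *
d=load("pics/w1.npz");s=d
m=red(d)
bb=[b for b in blobs(m,200) if 240<b[2][0]<310 and b[2][1]<265]
ms=np.any([b[3] for b in bb],0);[print(b[1],b[2]) for b in bb]
v,u=np.nonzero(ms);uv=np.c_[u,v].astype(float)
W=plane(d,uv,[0,0,1],.011,s);T=(W-s["tcp_pos"])@Rn.from_quat(s["tool_rot"]).as_matrix()
ring=v<112
R=(T[ring].min(0)+T[ring].max(0))/2;H=T[(v>145)];
print("ring tool",R,np.ptp(T[ring],0));
p=np.polyfit(H[:,0],H[:,1],1);print("grip x",H[:,0].min(),H[:,0].max(),"fit",p, "at ring",np.polyval(p,R[0]))
E
```

```text
[251, 54, 52, 54, 840] [273.6  75.8]
[268, 157, 19, 102, 1486] [276.8 206.9]
ring tool [ 0.09242087 -0.00026143  0.20916291] [4.43177637e-02 4.53224612e-02 3.39770303e-05]
grip x -0.07977625116327071 0.024819015787515882 fit [-0.00548222 -0.00014062] at ring -0.0006472938153699189
```

```bash
python3 - <<'E'
from h import *
d=load("pics/w1.npz");s=d
m=np.zeros((420,560),bool);m[265:360,115:180]=1;m[265:360,380:450]=1
T=(cloud(d,m&(d["range_z"]<.16),s)-s["tcp_pos"])@Rn.from_quat(s["tool_rot"]).as_matrix()
print(len(T),np.percentile(T,[0,2,50,98,100],axis=0).round(4))
E
python3 drive.py '0.004 0 0.05 0 1;0.004 0 0.1 0 0.6;0.004 0 0.14 0 0.6;0.004 0 0.165 0 0.6;0.004 0 0.165 0 0.6;0.004 0 0.165 0 0.6'
python3 - <<'E'
from h import *
from station import manip
s=manip.sense();d=manip.snapshot("wrist")
m=np.zeros((420,560),bool);m[230:390,100:460]=1
T=(cloud(d,m&(d["range_z"]<.165),s)-s["tcp_pos"])@Rn.from_quat(s["tool_rot"]).as_matrix()
for a in(T[T[:,1]<-.015],T[T[:,1]>.015]):print(len(a),np.percentile(a,[0,2,50,98,100],axis=0).round(4))
cv2.imwrite("pics/w2.png",d["pixels"][:,:,::-1])
E
```

```text
9140 [[-0.0107 -0.0558 -0.054 ]
 [-0.0083 -0.053  -0.0519]
 [ 0.0102  0.0349 -0.0187]
 [ 0.0181  0.0553  0.006 ]
 [ 0.0193  0.0576  0.0102]]
t: 2.25
tcp_pos: [0.4905, -0.1264, 0.0556]
tool_rot: [0.974, 0.228, -0.0, -0.0]
force: [1.2, -0.6, 0.8]
finger_gap: 0.598
gripper_force: 0.0
10338 [[-0.0111 -0.0535 -0.0626]
 [-0.0063 -0.0496 -0.0605]
 [ 0.012  -0.0295 -0.0348]
 [ 0.0186 -0.0166  0.0114]
 [ 0.0196 -0.015   0.0198]]
10817 [[-0.011   0.015  -0.0629]
 [-0.0062  0.0171 -0.0606]
 [ 0.0121  0.0315 -0.0351]
 [ 0.0186  0.0523  0.0112]
 [ 0.0195  0.0567  0.0192]]
```

View pics/w2.png

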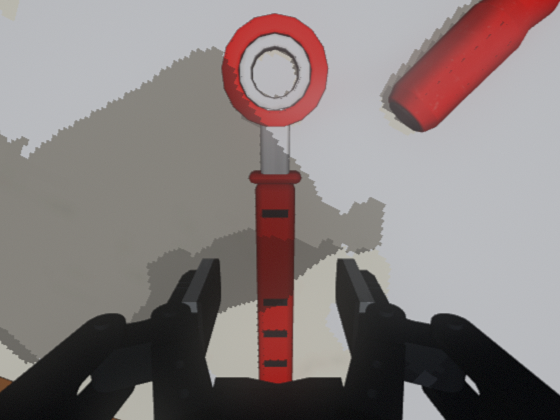

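The wrist view shows the pads straddling the red grip evenly, at x≈210 and 345, with the handle centred near x=276. The ring is at (274,72).

```bash
python3 drive.py '0 0 0.02 0 0.5;0 0 0.027 0 0.4;0 0 0.027 0 0.2;0 0 0.027 0 0.1;0 0 0.027 0 0.1;0 0 0.027 0 0.1;0 0 0.027 0 0.1;0 0 0.027 0 0.1' 40
python3 drive.py '0 0 -0.03 0 0.1;0 0 -0.07 0 0.1;0 0 -0.12 0 0.1;0 0 -0.17 0 0.1;0 0 -0.2 0 0.1;0 0 -0.2 0 0.1;0 0 -0.2 0 0.1'
python3 - <<'E'
from h import *
from station import manip
s=manip.sense();d=manip.snapshot("wrist");np.savez("pics/w3.npz",**d,**{"tool_rot":s["tool_rot"],"tcp_pos":s["tcp_pos"]})
cv2.imwrite("pics/w3.png",d["pixels"][:,:,::-1]);print(s["tcp_pos"],yaw(s))
T=(cloud(d,red(d)&(d["range_z"]<.22),s)-s["tcp_pos"])@Rn.from_quat(s["tool_rot"]).as_matrix()
print(len(T),np.percentile(T,[0,2,50,98,100],axis=0).round(4));k=np.polyfit(T[:,0],T[:,2],1);print("tilt deg, z at tcp",np.degrees(np.arctan(k[0])),k[1])
E
```

```text
t: 3.1
tcp_pos: [0.4909, -0.1256, 0.0292]
tool_rot: [0.973, 0.229, 0.0, 0.0]
force: [-1.3, 0.2, 6.1]
finger_gap: 0.216
gripper_force: 39.9
t: 3.8
tcp_pos: [0.4903, -0.1252, 0.2285]
tool_rot: [0.973, 0.229, 0.0, 0.0]
force: [-0.0, 0.1, -2.1]
finger_gap: 0.215
gripper_force: 39.7
[ 0.49030741 -0.12517637  0.22846426] 26.462596555986153
12147 [[-0.056  -0.0223 -0.053 ]
 [-0.0511 -0.0199  0.0164]
 [ 0.032   0.0002  0.0183]
 [ 0.1082  0.0212  0.0204]
 [ 0.1105  0.0239  0.0222]]
tilt deg, z at tcp 0.8466170383477399 0.017578111006721936
```

View pics/w3.png

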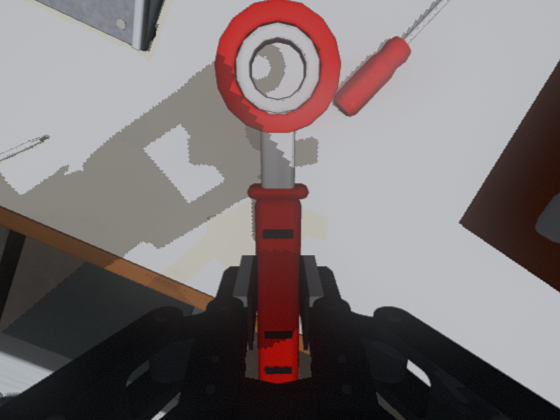

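The wrist view shows the spanner held straight and level, with the ring centre at (278,66). The bar sits symmetrically between the pads.

```bash
python3 - <<'E'
from h import *
d=load("pics/top0.npz");e=load("pics/scene0.npz")
# triangulate peg tip blob tops: top cam blob centre (215.1,153.5) ; scene tip ~ (196.5,189)
A=[];b=[]
for c,uv in((d,[215.1,154.0]),(e,[196.2,189.5])):
    M,o=RT(c);r=(rays(c,uv)@M.T)[0];r/=np.linalg.norm(r);P=np.eye(3)-np.outer(r,r);A.append(P);b.append(P@o)
X,res,_,_=np.linalg.lstsq(np.vstack(A),np.hstack(b),rcond=None);print("tip",X,res)
from station import manip
s=manip.sense();print(shift(s,[.641,.0595,.2285]))
E
```

```text
tip [0.70563762 0.11286497 0.15290392] [7.584501e-07]
[ 0.21770863 -0.09756864 -0.00134521]
```

```bash
python3 drive.py '0.02 -0.01 0 0.1 0.1;0.05 -0.03 0 0.2 0.1;0.09 -0.045 0 0.3 0.1;0.13 -0.06 0 0.4 0.1;0.17 -0.08 0 0.426 0.1;0.2 -0.09 0 0.426 0.1;0.2177 -0.0975 0 0.426 0.1;0.2177 -0.0975 0 0.426 0.1;0.2177 -0.0975 0 0.426 0.1;0.2177 -0.0975 0 0.426 0.1'
python3 - <<'E'
from h import *
from station import manip
s=manip.sense();d=manip.snapshot("wrist");np.savez("pics/w4.npz",**d,**{"tool_rot":s["tool_rot"],"tcp_pos":s["tcp_pos"]})
cv2.imwrite("pics/w4.png",d["pixels"][:,:,::-1]);print(s["tcp_pos"],yaw(s))
h=hsv(d);y=(h[...,0]>18)&(h[...,0]<35)&(h[...,1]>110)&(h[...,2]>80)
[print(b[1],b[2],np.percentile(cloud(d,b[3],s),[2,50,98],axis=0).round(4)) for b in blobs(y,60)]
E
```

```text
t: 4.85
tcp_pos: [0.6406, 0.0581, 0.2265]
tool_rot: [1.0, 0.018, -0.002, -0.0]
force: [0.0, 0.3, -1.9]
finger_gap: 0.213
gripper_force: 39.7
[0.64057244 0.05811671 0.22650835] 2.0083765245260317
[164, 84, 37, 53, 1347] [182.1 110.4] [[0.6976 0.1056 0.1354]
 [0.7095 0.1114 0.1549]
 [0.7223 0.1191 0.1605]]
```

View pics/w4.png

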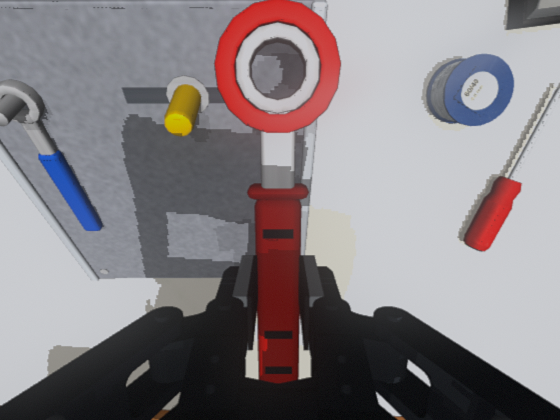

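The wrist view shows the peg tip at (178,124) and its base at (188,93). The ring centre is at (278,66), to the right of the peg. The panel's right edge is at x≈320 px and its lower edge at row ~278.

```bash
python3 - <<'E'
from h import *
d=load("pics/w4.npz");s=d;h=hsv(d);rz=d["range_z"]
g=np.zeros((420,560),bool);g[20:270,60:215]=1
g&=(h[...,1]<60)
P=cloud(d,g,s)
c=np.median(P,0)
for _ in range(6):
    w=np.linalg.svd(P-P.mean(0),full_matrices=False)[2];n=w[2]*np.sign(w[2][2]);r=(P-P.mean(0))@n;P=P[np.abs(r)<max(2*r.std(),.0015)]
c=P.mean(0);print("n",n,np.degrees(np.arccos(n[2])),"yaw",np.degrees(np.arctan2(-n[1],-n[0])),len(P),r.std())
# face points of edges/lines
k=n@c
print("plane z at peg foot guess",(k-n[0]*.719-n[1]*.114)/n[2])
for nm,uv in(("right edge",[[325,60],[316,140],[308,180]]),("low edge",[[110,278],[215,278]]),("slot ends",[[124,95],[215,95]])):
    print(nm,plane(d,uv,n,k,s).round(4))
y=(h[...,0]>18)&(h[...,0]<35)&(h[...,1]>110)&(h[...,2]>80);b=max(blobs(y,60),key=lambda b:b[1][4])[3]
Y=cloud(d,b,s);hh=(Y-c)@n;print("peg heights",np.percentile(hh,[1,10,50,90,99]))
tip=Y[(hh>.029)];print("tip mean",tip.mean(0),"mid range",(tip.min(0)+tip.max(0))/2,len(tip),"foot",(tip.mean(0)-.0315*n))
# ray-only: tip disc px
v,u=np.nonzero(b);print("lowest tip px",v.max(),u[v>118].mean(), plane(d,[[179,122]],n,k+.031,s), plane(d,[[184.5,97]],n,k+.0,s))
E
```

```text
n [-0.50051381 -0.01946516  0.8655097 ] 30.059043070796026 yaw 2.2271311717454774 34478 0.0005387991151035711
plane z at peg foot guess 0.13073846790028779
right edge [[0.7385 0.0353 0.1402]
 [0.6923 0.0343 0.1135]
 [0.6611 0.0362 0.0955]]
low edge [[0.5365 0.2255 0.0277]
 [0.5402 0.1184 0.0275]]
slot ends [[0.7162 0.1513 0.13  ]
 [0.7181 0.0976 0.1299]]
peg heights [0.00226618 0.00751233 0.02629939 0.03216141 0.03287776]
tip mean [0.70327788 0.1125101  0.15792357] mid range [0.70325423 0.11288455 0.15764049] 579 foot [0.71904406 0.11312325 0.13066001]
lowest tip px 136 178.83488372093024 [[0.7038104  0.11199864 0.15772654]] [[0.7163604  0.11582135 0.12925298]]
```

```bash
python3 drive.py '0 0 0.02 0 0.1;0 0 0.04 0 0.1;0 0 0.045 0 0.1;0 0 0.049 0 0.1;0 0 0.053 0 0.1;0 0 0.057 0 0.1;0 0 0.061 0 0.1;0 0 0.065 0 0.1;0 0 0.065 0 0.1' 30; python3 drive.py '0 0 0.004 0 0.1;0 0 0.008 0 0.1;0 0 0.012 0 0.1;0 0 0.016 0 0.1;0 0 0.016 0 0.1'
cat > look.py <<'E'
import sys
from h import *
from station import manip
s=manip.sense();d=manip.snapshot("wrist");n=sys.argv[1];np.savez(f"pics/{n}.npz",**d,**{"tool_rot":s["tool_rot"],"tcp_pos":s["tcp_pos"]})
cv2.imwrite(f"pics/{n}.png",d["pixels"][:,:,::-1]);A=Rn.from_quat(s["tool_rot"]).as_matrix()
m=red(d)&(d["range_z"]<.24);m[:,:190]=0;m[:,370:]=0
T=(cloud(d,m,s)-s["tcp_pos"])@A;T=T[(abs(T[:,1])<.03)]
# fit top-face plane line x->z robustly
q=np.ones(len(T),bool)
for _ in range(6): k=np.polyfit(T[q,0],T[q,2],1);r=T[:,2]-np.polyval(k,T[:,0]);q=abs(r)<max(.0015,1.5*r[q].std())
T=T[q];al=np.arctan(k[0]);print("t",s["t"],"tcp",s["tcp_pos"],"yaw",yaw(s),"F",s["force"].round(1))
R=T[T[:,0]>T[:,0].max()-.047*np.cos(al)];e=T[:,0].max()
# ring hole centre: 24 mm back from far edge along bar, 5 mm below ring top face
g=T[T[:,0]<e-.08]
c=np.array([e-.024*np.cos(al),(R[:,1].min()+R[:,1].max())/2,0]);c[2]=np.polyval(k,c[0])
print("tilt(+ = ring up)",-np.degrees(al),"z@0",k[1],"ring y span",R[:,1].min(),R[:,1].max(),"grip y",np.median(g[:,1]))
c=c+.005*np.array([-np.sin(al),0,np.cos(al)]);print("ring tool",c,"world",A@c+s["tcp_pos"])
E
python3 look.py w5
```

```text
t: 5.8
tcp_pos: [0.6419, 0.059, 0.163]
tool_rot: [1.0, 0.018, -0.0, -0.0]
force: [-3.0, 0.1, 1.2]
finger_gap: 0.215
gripper_force: 39.7
t: 6.3
tcp_pos: [0.6424, 0.0588, 0.1467]
tool_rot: [1.0, 0.018, 0.0, -0.0]
force: [-1.4, -0.5, 0.7]
finger_gap: 0.215
gripper_force: 38.3
t 6.3 tcp [0.6424185  0.05881461 0.14668281] yaw 2.05258493134908 F [-1.4 -0.5  0.7]
tilt(+ = ring up) 15.997982029372812 z@0 0.018802505115955992 ring y span -0.023186898560782328 0.023262914429590113 grip y 0.000564780155958936
ring tool [8.15735300e-02 3.80079344e-05 6.16225678e-04] world [0.72394125 0.06169834 0.14609275]
```

```bash
python3 drive.py '0 0 0.004 0 0.1;0 0 0.008 0 0.1;0 0 0.012 0 0.1;0 0 0.016 0 0.1;0 0 0.02 0 0.1;0 0 0.024 0 0.1;0 0 0.024 0 0.1'; python3 look.py w6
```

```text
t: 7.05
tcp_pos: [0.6416, 0.0588, 0.1224]
tool_rot: [1.0, 0.018, -0.001, -0.0]
force: [-0.0, -0.2, 0.1]
finger_gap: 0.214
gripper_force: 34.6
t 7.05 tcp [0.64155399 0.05884726 0.12243314] yaw 2.050514291188007 F [-0.  -0.2  0.1]
tilt(+ = ring up) 28.23454704368386 z@0 0.020465047831266528 ring y span -0.023015678405638104 0.02158928329587388 grip y 0.0009899921838072503
ring tool [ 0.07927951 -0.0007132  -0.01643057] world [0.72078488 0.06239482 0.13873017]
```

```bash
python3 drive.py '-0.006 0 -0.01 0 0.1;-0.012 0 -0.02 0 0.1;-0.018 0 -0.03 0 0.1;-0.0225 0 -0.038 0 0.1;-0.0225 -0.015 -0.036 0 0.1;-0.0225 -0.03 -0.033 0 0.1;-0.0225 -0.045 -0.031 0 0.1;-0.0225 -0.0507 -0.031 0 0.1;-0.0225 -0.0507 -0.031 0 0.1;-0.0225 -0.0507 -0.031 0 0.1;-0.0225 -0.0507 -0.031 0 0.1'; python3 look.py w7
python3 - <<'E'
from h import *
d=load("pics/w7.npz");s=d;h=hsv(d);A=Rn.from_quat(s["tool_rot"]).as_matrix()
y=(h[...,0]>18)&(h[...,0]<35)&(h[...,1]>110)&(h[...,2]>60)
for b in blobs(y,30):
    Y=cloud(d,b[3],s);print(b[1],b[2],np.median(Y,0))
E
```

```text
t: 8.2
tcp_pos: [0.6179, 0.1084, 0.1541]
tool_rot: [1.0, 0.018, -0.0, 0.0]
force: [-0.1, 0.1, -2.4]
finger_gap: 0.214
gripper_force: 35.1
t 8.2 tcp [0.6179339  0.10835184 0.15414982] yaw 2.039327125004515 F [-0.1  0.1 -2.4]
tilt(+ = ring up) 23.643271260813243 z@0 0.019936830503973737 ring y span -0.0231572579647431 0.023093103622602678 grip y 0.0006154261547928676
ring tool [ 8.01618199e-02 -3.20771711e-05 -9.69896996e-03] world [0.69804486 0.11123908 0.1638393 ]
[247, 30, 49, 64, 2577] [271.9  61.2] [0.70554258 0.11281001 0.15706756]
```

View pics/w7.png

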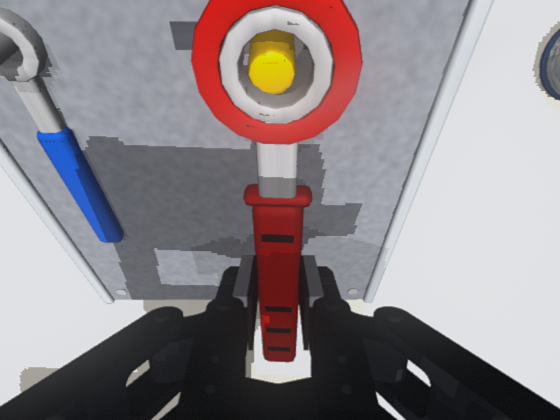

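The wrist view shows the peg tip at (271,72) visible inside the ring hole, whose centre is about (276,66). The peg sits slightly left of centre, about 1.3 mm toward +y, which matches the measured offset.

```bash
python3 drive.py '0.0013 -0.0012 0 0 0.05;0.0013 -0.0012 0 0 0.05;0.0028 -0.0012 0.0026 0 0.05;0.0043 -0.0012 0.0052 0 0.05;0.0058 -0.0012 0.0078 0 0.05;0.0073 -0.0012 0.0104 0 0.05;0.0073 -0.0012 0.0104 0 0.05' 60; python3 look.py w8
```

```text
t: 8.95
tcp_pos: [0.6244, 0.11, 0.1434]
tool_rot: [1.0, 0.018, -0.001, 0.0]
force: [-4.9, -0.6, 1.3]
finger_gap: 0.2
gripper_force: 58.6
t 8.95 tcp [0.62435858 0.10999318 0.14343651] yaw 2.047614971319077 F [-4.9 -0.6  1.3]
tilt(+ = ring up) 31.453531045176664 z@0 0.020958399572492337 ring y span -0.02245406089137774 0.023178549006219806 grip y 0.0005961462616417306
ring tool [ 0.07876705  0.00036224 -0.02136106] world [0.70313242 0.11245017 0.16463368]
```

```bash
python3 drive.py '-0.002 0 -0.004 0 0.05;-0.004 0 -0.004 0 0.05;-0.005 0 -0.002 0 0.05;-0.005 0 -0.002 0 0.05;-0.005 0 -0.002 0 0.05'; python3 look.py w9;  python3 - <<'E'
from h import *
d=load("pics/w9.npz")
a=cv2.resize(d["pixels"][0:200,170:390],None,fx=3,fy=3)[:,:,::-1];cv2.imwrite("pics/c9.png",a)
E
```

```text
t: 9.5
tcp_pos: [0.62, 0.1101, 0.1458]
tool_rot: [1.0, 0.018, -0.0, -0.0]
force: [-1.3, 0.3, 0.0]
finger_gap: 0.204
gripper_force: 59.4
t 9.5 tcp [0.61997629 0.11007653 0.14584797] yaw 2.056925116269514 F [-1.3  0.3  0. ]
tilt(+ = ring up) 27.26402426454778 z@0 0.020416171627797984 ring y span -0.02310813733941 0.023091863834930913 grip y 0.0005996829045253855
ring tool [ 7.95219194e-02 -8.13675224e-06 -1.49400412e-02] world [0.69944954 0.11293742 0.16077307]
```

View pics/c9.png

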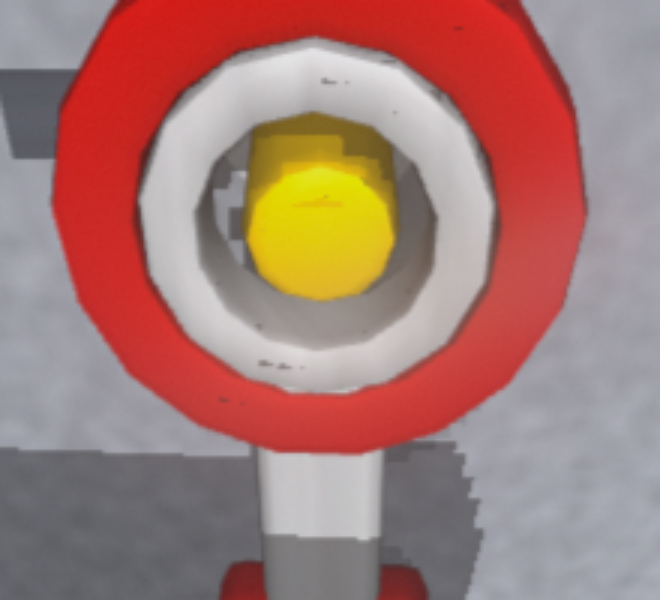

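The crop shows the tip disc centred at (320,232) in crop pixels and the hole's top rim centred at (316,231). The visible downhill inner wall ends near y≈300. I'll check the depths before adjusting.

```bash
python3 - <<'E'
from h import *
d=load("pics/w9.npz");s=d;h=hsv(d)
n=np.array([-.5005,-.0195,.8655]);foot=np.array([.719,.1132,.1305]);ux=np.array([.866,.031,.5]);uy=np.cross(n,ux)
y=(h[...,0]>18)&(h[...,0]<35)&(h[...,1]>110);y=max(blobs(y,60),key=lambda b:b[1][4])[3]
def loc(P):P=P-foot;return np.c_[P@ux,P@uy,P@n]*1e3
L=loc(cloud(d,y,s));print("peg",np.percentile(L,[1,50,99],axis=0).round(1));t=L[L[:,2]>29.5];print("tip",t.mean(0),t.min(0),t.max(0))
w=np.zeros((420,560),bool);w[:130,215:335]=1;w&=(h[...,1]<50)&(h[...,2]>110)&(d["range_z"]<.115)
cv2.imwrite("pics/m.png",w*255)
L=loc(cloud(d,w,s));print("white",len(L),np.percentile(L,[1,10,50,90,99],axis=0).round(1))
# depth profile through column 276 px
for v in range(0,150,6):
    m=np.zeros((420,560),bool);m[v,276]=1;c=cloud(d,m,s)
    if len(c):print(v,d["range_z"][v,276].round(4),loc(c)[0].round(1))
E
```

```text
peg [[-7.4 -6.9 16.8]
 [ 2.   0.5 31.4]
 [ 6.6  7.6 33.4]]
tip [-0.0846499   0.4829033  31.73066288] [-8.09492174 -7.13382087 29.50075261] [ 6.81364723  7.97081796 34.66253994]
white 7153 [[-11.1 -14.1  32.6]
 [ -7.7 -11.1  37.9]
 [  4.3   0.7  40.4]
 [ 16.5  12.6  41.8]
 [ 18.5  15.6  42.6]]
0 0.0798 [22.1  0.5 39.9]
6 0.0803 [21.   0.5 40.3]
12 0.0818 [19.5  0.5 39.8]
18 0.0831 [18.1  0.5 39.3]
24 0.0827 [17.3  0.5 40.8]
30 0.0848 [15.5  0.5 39.7]
36 0.0841 [14.8  0.5 41.4]
42 0.1024 [ 6.3  0.6 23.7]
48 0.0992 [ 6.4  0.5 28.2]
54 0.0992 [ 5.3  0.5 29.5]
60 0.098 [ 4.6  0.5 31.9]
66 0.0991 [ 3.   0.5 32.1]
72 0.1007 [ 1.1  0.6 31.8]
78 0.1023 [-0.8  0.6 31.6]
84 0.1034 [-2.6  0.6 31.8]
90 0.1042 [-4.2  0.6 32.4]
96 0.1065 [-6.6  0.6 31.6]
102 0.1054 [-7.3  0.6 33.9]
108 0.1038 [-7.6  0.6 36.7]
114 0.101 [-7.3  0.6 40.4]
120 0.1012 [-8.6  0.6 41.5]
126 0.102 [-10.2   0.6  42.1]
132 0.1046 [-13.    0.6  41.2]
138 0.104 [-13.8   0.6  43. ]
144 0.1079 [-17.4   0.6  41.2][ WARN:0@0.581] global loadsave.cpp:1063 imwrite_ Unsupported depth image for selected encoder is fallbacked to CV_8U.
```

```bash
python3 drive.py '-0.001 0 -0.0018 0 0.05;-0.0041 0 0 0 0.05;-0.0041 0 0 0 0.05;-0.0026 0 0.0026 0 0.05;-0.0011 0 0.0052 0 0.05;0.0004 0 0.0078 0 0.05;0.0019 0 0.0104 0 0.05;0.0019 0 0.0104 0 0.05'
cat > prof.py <<'E'
import sys
from h import *
from station import manip
s=manip.sense();d=manip.snapshot("wrist");np.savez(f"pics/{sys.argv[1]}.npz",**d,**{"tool_rot":s["tool_rot"],"tcp_pos":s["tcp_pos"]})
cv2.imwrite(f"pics/{sys.argv[1]}.png",d["pixels"][:,:,::-1])
n=np.array([-.5005,-.0195,.8655]);foot=np.array([.719,.1132,.1305]);ux=np.array([.866,.031,.5]);uy=np.cross(n,ux)
for v in range(0,260,10):
    m=np.zeros((420,560),bool);m[v,276]=1;c=cloud(d,m,s)-foot
    if len(c):print(v,d["pixels"][v,276],(np.r_[c@ux,c@uy,c@n]*1e3).round(1))
print("tcp",((s["tcp_pos"]-foot)@np.c_[ux,uy,n]*1e3).round(1),s["force"],s["t"])
E
python3 prof.py w10
```

```text
t: 10.35
tcp_pos: [0.622, 0.11, 0.1349]
tool_rot: [1.0, 0.018, -0.0, 0.0]
force: [0.5, -0.6, -2.1]
finger_gap: 0.203
gripper_force: 59.9
0 [197  36  31] [16.4  0.3 22.7]
10 [228 228 230] [14.5  0.3 23.8]
20 [204 200 201] [12.6  0.3 24.9]
30 [126 103  57] [ 6.6  0.4 15. ]
40 [199 160  23] [ 6.2  0.3 20.9]
50 [200 163  24] [ 6.6  0.3 28.2]
60 [227 228  39] [ 5.8  0.3 32.2]
70 [228 217   0] [ 3.5  0.3 32.7]
80 [228 211  13] [ 0.3  0.3 31.7]
90 [228 201  25] [-2.1  0.3 32.6]
100 [227 188  41] [-6.1  0.4 30.7]
110 [204 194 187] [-12.3   0.4  25.7]
120 [192 184 181] [-14.8   0.4  27.2]
130 [214  73  64] [-19.2   0.4  26. ]
140 [202  64  57] [-22.2   0.4  27.2]
150 [204 200 203] [-26.7   0.4  26.5]
160 [203 201 204] [-29.9   0.5  27.8]
170 [203 201 204] [-33.8   0.5  28.2]
180 [131 128 130] [-38.2   0.5  28.6]
190 [131 128 130] [-43.1   0.5  28.5]
200 [157  44  42] [-47.2   0.5  29.5]
210 [156  41  40] [-52.    0.5  30.1]
220 [131  29  28] [-56.3   0.5  31.3]
230 [130  26  25] [-61.7   0.6  31.9]
240 [37 27 31] [-65.6   0.6  33.7]
250 [131  27  24] [-72.3   0.6  33.8]
tcp [-81.9   0.4  52.4] [ 0.47236958 -0.59372328 -2.13386029] 10.35
```

```bash
python3 drive.py '0.0015 0 0.0026 0 0.05;0.003 0 0.0052 0 0.05;0.0045 0 0.0078 0 0.05;0.0057 0 0.01 0 0.05;0.0068 0 0.0117 0 0.05;0.0068 0 0.0117 0 0.05'; python3 prof.py w11 | awk 'NR%3==1||/tcp/'
```

```text
t: 11.0
tcp_pos: [0.6288, 0.1103, 0.1235]
tool_rot: [1.0, 0.018, -0.0, -0.0]
force: [-0.5, 0.5, -1.7]
finger_gap: 0.2
gripper_force: 59.7
0 [204  36  29] [17.1  0.3 11.1]
30 [146 141 140] [10.4  0.4 11.6]
60 [201 163  18] [ 6.6  0.3 20.4]
90 [229 229  24] [ 4.8  0.3 31.6]
120 [228 198  33] [-2.4  0.3 32.8]
150 [208 204 205] [-25.6   0.5  14.3]
180 [134 132 132] [-37.5   0.5  15.9]
210 [159  44  41] [-52.2   0.6  16.4]
240 [41 30 32] [-66.2   0.6  19.9]
tcp [-81.7   0.4  39.1] [-0.48296764  0.45504382 -1.72306286] 11.0
```

```bash
python3 drive.py '0.0005 0 0.0009 0 0.05;0.001 0 0.0017 0 0.05;0.0015 0 0.0026 0 0.05;0.002 0 0.0035 0 0.05;0.0025 0 0.0043 0 0.05;0.0025 0 0.0043 0 0.05' 25; python3 drive.py '0 0 0 0 0.3;0 0 0 0 0.4;0 0 0 0 0.5;0 0 0 0 0.5;0 0 0 0 0.5'; python3 drive.py '0 0 -0.02 0 0.5;0 0 -0.05 0 0.5;-0.015 0 -0.07 0 0.4;-0.015 0 -0.07 0 0.2;-0.015 0 -0.07 0 0;-0.015 0 -0.07 0 0';python3 prof.py w12 | awk 'NR%2==1||/tcp/'
```

```text
t: 11.65
tcp_pos: [0.6311, 0.1104, 0.1194]
tool_rot: [1.0, 0.018, -0.0, -0.0]
force: [-2.2, -0.3, -0.8]
finger_gap: 0.202
gripper_force: 59.4
t: 12.15
tcp_pos: [0.6314, 0.1103, 0.1197]
tool_rot: [1.0, 0.018, 0.0, -0.0]
force: [1.0, -0.5, -0.2]
finger_gap: 0.501
gripper_force: 0.0
t: 12.75
tcp_pos: [0.616, 0.1098, 0.1884]
tool_rot: [1.0, 0.018, -0.001, -0.0]
force: [-0.3, -0.8, -0.7]
finger_gap: 0.001
gripper_force: 0.0
0 [161  30  26] [19.3  0.6  8.6]
20 [142 129 131] [12.5  0.6 11. ]
40 [172 138  21] [ 6.5  0.7 16.4]
60 [204 204  24] [ 5.3  0.6 32.5]
80 [203 171  16] [-2.8  0.6 32.9]
100 [154  58  51] [-24.7   0.8  10.5]
120 [170 166 167] [-36.4   0.8  10.3]
140 [170 166 167] [-48.6   0.9  11.1]
160 [111  34  35] [-61.7   0.9  12.1]
180 [110  29  30] [-76.9   1.   12.5]
200 [109  29  27] [-93.6   1.   13.1]
220 [109  29  27] [-114.2    1.1   12.2]
240 [90 29 29] [-136.7    1.2   12.1]
tcp [-60.3   0.4 101.8] [-0.31639192 -0.78685909 -0.74283152] 12.75
```

View pics/w12.png

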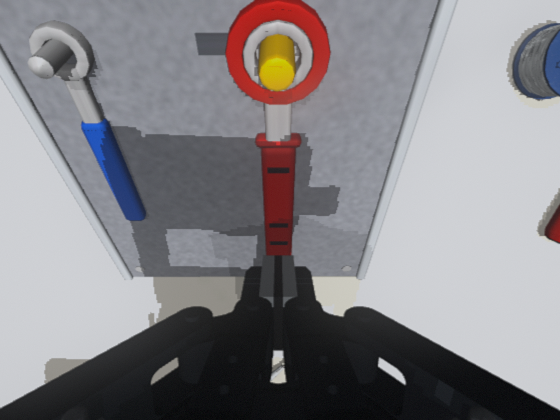

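The wrist view shows the peg through the ring at (277,60), with the handle running straight down the slope. The measured top heights (12 mm at the grip, about 10–11 mm at the ring) show it lying flat. I'll retreat and hand in.

```bash
python3 drive.py '-0.02 0 -0.03 0 0;-0.04 0 -0.06 0 0;-0.04 0 -0.06 0 0;-0.04 0 -0.06 0 0;-0.04 0 -0.06 0 0' && python3 -c "
from station import manip
print(manip.sign_off())"
```

```text
t: 13.3
tcp_pos: [0.5763, 0.1083, 0.2481]
tool_rot: [1.0, 0.018, -0.001, -0.0]
force: [-0.6, -0.2, -1.0]
finger_gap: 0.002
gripper_force: 0.0
the job is handed in; nothing more can be done
None
```

The spanner hangs by its ring on the yellow peg, flat against the panel with its handle pointing down the slope; on the first try the ring caught lightly on the peg tip (about 5 N), so I backed off and re-centred it, then released it, retreated and handed the job in at 13.3 s.

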